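# Size a turned disc in the sprung step gauge

## Robot

A 7-joint arm with a two-finger parallel gripper is mounted at the origin on a cart in front of the work surface, level with it; the furniture and walls round the work are solid. World frame = base frame: x ahead of the robot, y to its left, z up, the work surface at z = 0. Lengths are in m, angles in rad, forces in N, time in s.
With the tool pointing down it reaches from about 0.425 to 0.95 m from the base axis. Payload 4.7 kg.
Tool frame: the origin (TCP) lies at the very end of the fingers, on their centre line; the grasp point (between the pads) lies 19 mm behind it; z points along the fingers, y is the line along which they close (so a half turn about z gives the same grasp; the last joint's range is limited). The gripper opens to 85 mm and grips with 20 to 120 N. Pads are 22 mm wide; open, the fingers measure 114 mm over their backs; the gripper's body (76 mm by 85 mm) begins 54 mm behind the grasp point. The pads swing forward as they close: fully open they stand 13 mm farther back than shut.
Start: joints at [1.152, 0.469, -0.049, 1.532, 0.024, 1.141, -0.082], TCP at [0.257, -0.624, 0.231] pointing down, gripper open.
Joint ranges: [-2.59, 2.59], [-0.33, 1.99], [-1.39, 1.29], [0.1, 2.45], [-1.04, 4.18], [0.21, 1.99], [-2.66, 2.66]. Speed limits (rad/s): [2.57, 2.57, 3.14, 3.14, 3.14, 3.14, 3.14].

## Interface

Orientations are given as a rotation vector (axis times angle).
In Python, from bench import env gives the robot as it stands. The module is installed in compiled form; this text tells all that it offers.
- The arm moves only by the shell command python3 -m pendant 'ROWS'. ROWS is JSON, one flat list of numbers, 7 for each row, row after row: the closure in counts, from 0 (fully open) to 255 (shut), then the shift along the tool's x, y, z in mm, then the turn, a rotation vector about the tool's x, y, z in degrees. A call has 1 to 20 rows; each row shifts and turns the commanded pose from where the row before left it, along the tool's axes as they then stand; what a row does not reach is not made up. A row lasts 1/12 s, in which the tool goes at most 41.7 mm and 7.16 degrees, less where a joint would pass 70% of its speed; a pose out of reach is approached as far as the arm can. A call with a gripper value outside its range is refused whole. The fingers move at their own pace and stop on an object; the grip force is fixed at half the most. Time passes only in rows, so rows that do not move let the fingers close. It gives the time, the measured TCP pose, the force, the opening and the grip force at its end, in the units of the state.
- env.state(): the state, without advancing time (a new reading comes with each control period).
- env.get_image(name): name is "side" or "top"; returns a dict with "frame" (384x512x3 uint8, red, green, blue), "mtx" (3x3 intrinsics, pixels), "world_to_cam" (4x4, takes a point from world to camera coordinates). Camera axes: x right, y down, z forward; pixel columns grow to the right and rows downward; lengths in m; the calibration is good to about 2 mm. A picture is of the moment at which its call begins. There is no depth.
- env.sign_off(): hands the job in; it is judged then, once.
The state is a dict: "t": time; "q": joint angles; "joint_vel": joint speeds; "tau": joint torques, N m; "eef_pos": TCP position; "tcp_rot": TCP orientation; "wrist_force": force on the tool from outside, world axes, zero at the start; "moment": the same for the moment, N m; "opening": opening from 0.0 (shut) to 1.0 (fully open); "gripper_force": force on a finger pad.
Only numpy, scipy, OpenCV 4.12 (cv2) and the standard library are available. Lean on these libraries where they do the work, as an engineer would, in place of code of your own. Each camera call takes 0.05 s, during which the arm holds its last target. There are 200 camera calls.

## Task

Find the size of the turned disc that stands on the white square of paper: hold it by its boss and try it in the gauge's pockets one after another, from the smallest upward, feeling about for the hole at each, until it enters; leave it seated fully down and flat in that first pocket that takes it, and let go. Press lightly so that the sprung plate never sinks even half its travel, do not drop the disc, and do not let it into a pocket larger than the one that fits. Leave the other two discs, the glue bottle and the abrasive roll where they stand.

Things in the scene. Friction and masses are not known exactly. Their poses are not given: they have to be found in the camera images.
- disc_a: solid turned aluminium disc, 12 mm thick, lower edge bevelled 1.2 mm, with a round boss on top to hold it by (26 mm across, 18 mm tall; whole height 30 mm); 0.08 to 0.15 kg. The three discs are alike but 38, 42 and 46 mm across: which is which is not told. The one on the white paper is to be sized, the others stand on the bench. Origin: centre of the underside; z up
- disc_b: solid turned aluminium disc, 12 mm thick, lower edge bevelled 1.2 mm, with a round boss on top to hold it by (26 mm across, 18 mm tall; whole height 30 mm); 0.08 to 0.15 kg. The three discs are alike but 38, 42 and 46 mm across: which is which is not told. The one on the white paper is to be sized, the others stand on the bench. Origin: centre of the underside; z up
- disc_c: solid turned aluminium disc, 12 mm thick, lower edge bevelled 1.2 mm, with a round boss on top to hold it by (26 mm across, 18 mm tall; whole height 30 mm); 0.08 to 0.15 kg. The three discs are alike but 38, 42 and 46 mm across: which is which is not told. The one on the white paper is to be sized, the others stand on the bench. Origin: centre of the underside; z up
- sheet: square of white paper 110 x 110 mm lying on the bench (no thickness to speak of); origin at its centre
- gauge: sizing gauge: wooden base 86 x 254 x 10 mm fixed to the bench, and over it a dark steel plate 80 x 238 x 14 mm on four sprung posts, with four pockets 54 mm apart in a row along the gauge's y axis, smallest at -y, largest at +y. Origin: centre of the base's underside
- gauge_plate (a joint): how far the gauge's plate is pressed down on its springs, m: 0 = up, 0.010 = bottomed. It moves only straight down, starts to sink at about 2.5 N and takes a further 2.5 N per mm
- pocket0 (a point): centre of the mouth of the smallest pocket in the gauge plate, level with the plate's top face (44 mm above the bench when the plate is up); round blind pocket 35.2 mm across, 10 mm deep with a flat floor, 1 mm bevel round the mouth; takes a disc 1.2 mm smaller across. z up; moves down with the plate
- pocket1 (a point): centre of the mouth of the second smallest pocket in the gauge plate, level with the plate's top face (44 mm above the bench when the plate is up); round blind pocket 39.2 mm across, 10 mm deep with a flat floor, 1 mm bevel round the mouth; takes a disc 1.2 mm smaller across. z up; moves down with the plate
- pocket2 (a point): centre of the mouth of the second largest pocket in the gauge plate, level with the plate's top face (44 mm above the bench when the plate is up); round blind pocket 43.2 mm across, 10 mm deep with a flat floor, 1 mm bevel round the mouth; takes a disc 1.2 mm smaller across. z up; moves down with the plate
- pocket3 (a point): centre of the mouth of the largest pocket in the gauge plate, level with the plate's top face (44 mm above the bench when the plate is up); round blind pocket 47.2 mm across, 10 mm deep with a flat floor, 1 mm bevel round the mouth; takes a disc 1.2 mm smaller across. z up; moves down with the plate
- glue_bottle: loose small glue bottle, 40 mm across, 114 mm tall, left of the gauge towards the robot; bystander; origin at its foot
- abrasive_roll: loose brown roll of abrasive, 61 mm across, 26 mm tall, left of the gauge farther away; bystander; origin at its foot
Not all that is in view belongs to the job. Leave any orange look-alike of the disc_c alone. Leave any yellow look-alike of the disc_a alone.

How it is judged:
By the outcome, as a careful person would: the job done as asked, in the order asked, and still so for the second after the job is handed in, with the robot touching nothing.
It also fails if it takes over 72 s, if anything falls off the work surface, if the arm or the gripper's body presses on something with over 40 N, if the wrist force passes 120 N, or if a joint passes its speed limit or range.

## Working session

There is one attempt and no reset: what is moved stays moved. The work goes in short steps, Python scripts to look and compute and a shell command to move; the robot and the scene stay as the last step left them, time stands still between calls to the robot, and variables do not carry over. Pictures are saved under pics/ and viewed, at most 10 in all, crops included, and the job is handed in when it is done.

```bash
mkdir -p pics
python3 - <<'E'
from bench import env
import cv2, numpy as np
s=env.state(); print({k:np.round(v,3).tolist() for k,v in s.items()})
for n in("top","side"):
    d=env.get_image(n); cv2.imwrite(f"pics/{n}0.png",d["frame"][:,:,::-1]); np.savez(f"{n}.npz",**d)
    print(n,d["mtx"].round(1).tolist(),d["world_to_cam"].round(3).tolist())
E
```

```text
{'t': 0.0, 'q': [1.152, 0.469, -0.049, 1.534, 0.024, 1.141, -0.082], 'joint_vel': [0.0, 0.0, -0.0, 0.001, -0.001, 0.001, -0.0], 'tau': [0.001, -51.03, -0.046, -23.771, 0.011, 0.008, 0.0], 'eef_pos': [0.256, -0.624, 0.23], 'tcp_rot': [-3.08, -0.608, 0.001], 'wrist_force': [0.189, -1.05, 0.061], 'moment': [0.004, -0.009, -0.024], 'gripper_force': 0.0, 'opening': 0.997}
top [[411.5, 0.0, 256.8], [0.0, 411.5, 194.0], [0.0, 0.0, 1.0]] [[-0.007, -1.0, -0.0, 0.013], [-0.931, 0.007, -0.365, 0.535], [0.365, -0.002, -0.931, 1.14], [0.0, 0.0, 0.0, 1.0]]
side [[409.9, 0.0, 257.3], [0.0, 409.9, 190.8], [0.0, 0.0, 1.0]] [[0.999, -0.049, 0.01, -0.528], [-0.014, -0.461, -0.888, 0.075], [0.049, 0.886, -0.461, 1.241], [0.0, 0.0, 0.0, 1.0]]
```

View pics/top0.png

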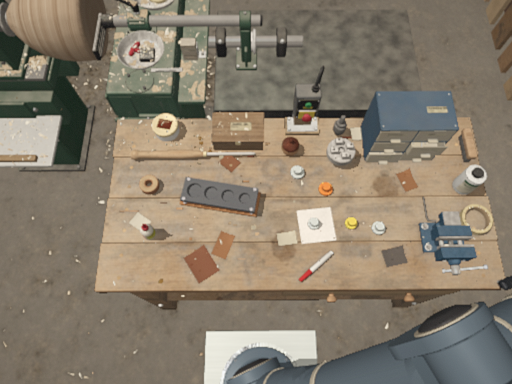

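View pics/side0.png

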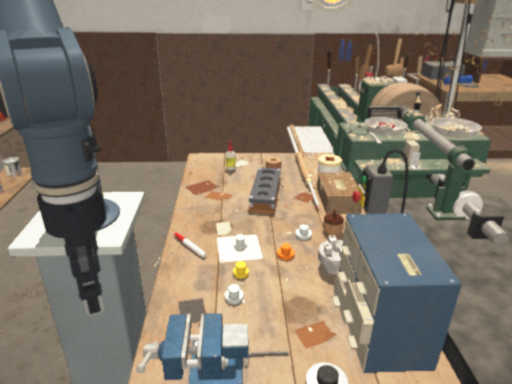

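Top: target disc at about (314,223) on the paper; gauge at (220,196) with its pocket row running left to right, glue bottle (148,231), roll (149,184), other discs (298,172) and (379,228), and orange and yellow look-alikes. I'll zoom in for finer pixel positions.

```bash
cat > h.py <<'E'
import numpy as np
def back(d,u,v,z):
    K,T=d["mtx"],d["world_to_cam"]; R=T[:3,:3]; c=-R.T@T[:3,3]
    r=R.T@np.linalg.inv(K)@[u,v,1]; return c+r*(z-c[2])/r[2]
def proj(d,p):
    T=d["world_to_cam"]; q=d["mtx"]@(T[:3,:3]@np.array(p)+T[:3,3]); return q[:2]/q[2]
E
python3 - <<'E'
import cv2,numpy as np
a=np.load("top.npz")["frame"][:,:,::-1];b=np.load("side.npz")["frame"][:,:,::-1]
z=lambda im,x,y,w,h,s:cv2.resize(im[y:y+h,x:x+w],None,fx=s,fy=s,interpolation=cv2.INTER_CUBIC)
cv2.imwrite("pics/t1.png",np.hstack([z(a,175,170,95,60,5)[:250],z(a,290,200,50,50,5)])) 
cv2.imwrite("pics/s1.png",np.hstack([z(b,235,155,60,65,6),z(b,210,225,60,65,6)]))
E
```

```text
(no output)
```

View pics/t1.png

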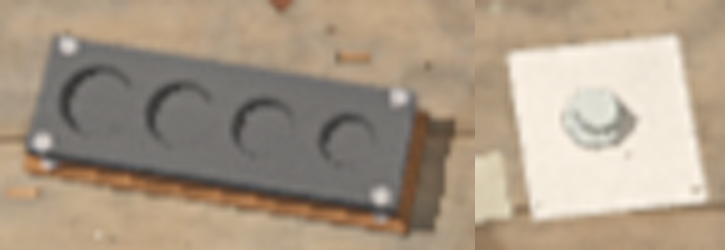

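View pics/s1.png

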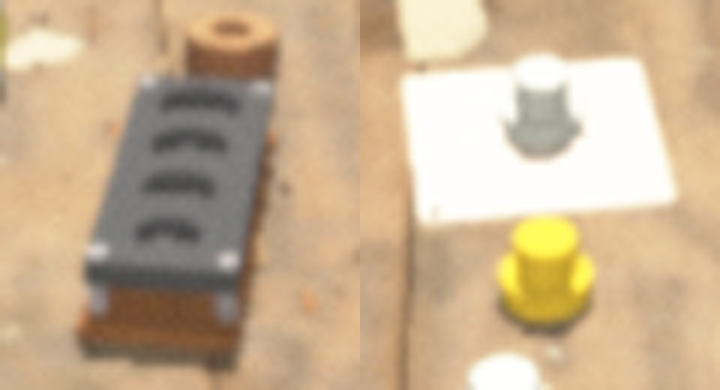

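Top crop: plate corners about (57,36), (417,84), (405,207), (25,150) and screws at (69,46), (400,97), (381,196), (42,141), smallest pocket on the right (-y); boss top at about (598,107). Side crop: screws at (148,80), (262,88), (98,248), (228,260), boss top at about (541,72).

Run:
```python
import numpy as np,cv2
from h import *
from scipy.optimize import least_squares as ls
T=dict(np.load("top.npz"));S=dict(np.load("side.npz"))
t=lambda x,y,ox=175,oy=170:((x+.5)/5-.5+ox,(y+.5)/5-.5+oy)
s=lambda x,y,ox=235,oy=155:((x+.5)/6-.5+ox,(y+.5)/6-.5+oy)
# screws order: (+x,+y),(+x,-y),(-x,-y),(-x,+y)
for d,f,P,h in((T,t,[(69,46),(400,97),(381,196),(42,141)],.045),(S,s,[(262,88),(228,260),(98,248),(148,80)],.045)):
    W=np.array([back(d,*f(*p),h) for p in P]);print(W.round(4).tolist(),"c",W.mean(0).round(4))
    e=(W[0]+W[3]-W[1]-W[2]);print("yaw",np.degrees(np.arctan2(-e[0],e[1])), np.linalg.norm(e)/2)
for d,f,P in((T,t,[(57,36),(417,84),(405,207),(25,150)]),(S,s,[(273,80),(240,275),(87,262),(138,75)])):
    W=np.array([back(d,*f(*p),.044) for p in P]);print("corners c",W.mean(0).round(4)); e=(W[0]+W[3]-W[1]-W[2]);print("yaw",np.degrees(np.arctan2(-e[0],e[1])),np.linalg.norm(e)/2)
print("pockets top",[back(T,*t(*p),.044).round(4).tolist() for p in[(97,101),(180,115),(265,127),(348,139)]])
print("boss",back(T,*t(598-475,107,290,200),.03).round(4),back(S,*s(541-360,72,210,225),.03).round(4))
# segmentation of the paper
for n,d,p in(("t",T,(300,212)),("s",S,(230,255))):
    im=d["frame"];m=(im.min(2)>195).astype(np.uint8);_,l,st,c=cv2.connectedComponentsWithStats(m)
    k=l[p[1],p[0]];print(n,k,st[k].tolist())
    q=np.argwhere(l==k)[:,::-1].astype(np.float32); r=cv2.minAreaRect(q);print(r,back(d,*r[0],0).round(4))
```

```text
[[0.6112, 0.2278, 0.045], [0.5743, 0.0155, 0.045], [0.5078, 0.0277, 0.045], [0.546, 0.2414, 0.045]] c [0.5598 0.1281 0.045 ]
yaw -10.001089193996707 0.21629406876413507
[[0.6132, 0.2238, 0.045], [0.5756, 0.0122, 0.045], [0.5096, 0.0272, 0.045], [0.5467, 0.237, 0.045]] c [0.5613 0.1251 0.045 ]
yaw -10.055471387945309 0.2139929683967389
corners c [0.5609 0.1264 0.044 ]
yaw -9.026327501505982 0.23827897510125867
corners c [0.5616 0.124  0.044 ]
yaw -9.422300259600862 0.23917066263021383
pockets top [[0.5734, 0.2082, 0.044], [0.5634, 0.1551, 0.044], [0.5549, 0.101, 0.044], [0.5464, 0.0485, 0.044]]
boss [ 0.4713 -0.17    0.03  ] [ 0.4726 -0.174   0.03  ]
t 59 [297, 207, 39, 37, 1054]
((315.9329528808594, 224.89633178710938), (33.35032272338867, 35.448524475097656), 83.6598129272461) [ 0.4677 -0.1792  0.    ]
s 34 [217, 234, 46, 28, 939]
((239.30003356933594, 247.10000610351562), (26.325420379638672, 43.76497268676758), 85.2363510131836) [ 0.471  -0.1798  0.    ]
```

```bash
python3 -m pendant '[60,0,0,0,0,0,6.4, 60,0,0,0,0,0,6.4, 60,0,0,0,0,0,6.4, 60,0,0,0,0,0,6.4, 60,0,0,0,0,0,6.4, 110,10,-34,0,0,0,0, 110,10,-34,0,0,0,0, 110,10,-34,0,0,0,0, 110,10,-34,0,0,0,0, 110,10,-34,0,0,0,0, 110,10,-34,0,0,0,0, 110,10,-34,0,0,0,0, 110,10,-34,0,0,0,0, 110,10,-34,0,0,0,0, 110,10,-34,0,0,0,0, 110,10,-34,0,0,0,0]'
cat >> h.py <<'E'
from scipy.spatial.transform import Rotation as Ro
def todo(x,y,z):
    "shift in tool axes (mm) to reach a world point; yaw and tilt now"
    from bench import env
    s=env.state(); R=Ro.from_rotvec(s["tcp_rot"]).as_matrix()
    print("t",round(s["t"],2),"pos",np.round(s["eef_pos"],4),"F",np.round(s["wrist_force"],1),"open",round(s["opening"],3),"grip",np.round(s["gripper_force"],1))
    print("shift",((np.array([x,y,z])-s["eef_pos"])@R*1000).round(1),"yaw",np.degrees(np.arctan2(R[1,0],R[0,0])).round(2),"tz",R[:,2].round(3))
E
python3 -c "
from h import *
todo(.472,-.172,.07)"
```

```text
t: 1.43
eef_pos: [0.4279, -0.2724, 0.2311]
tcp_rot: [-3.13, 0.265, 0.001]
wrist_force: [1.2, 0.7, -0.1]
opening: 0.571
gripper_force: 0.0
t 1.43 pos [ 0.4279 -0.2724  0.2311] F [ 1.2  0.7 -0.1] open 0.571 grip 0.0
shift [  26.6 -106.3  161.1] yaw -9.67 tz [-0.  0. -1.]
```

```bash
python3 -m pendant '[110,7,-27,15,0,0,0, 110,7,-27,25,0,0,0, 110,6,-26,30,0,0,0, 110,6,-26,30,0,0,0, 110,0,0,30,0,0,0, 110,0,0,20,0,0,0, 110,0,0,0,0,0,0, 110,0,0,0,0,0,0]' >/dev/null
python3 - <<'E'
from h import *
import cv2
from bench import env
todo(.472,-.172,.07)
im=[]
for n,x,y in(("top",275,185),("side",190,185)):
    d=env.get_image(n); np.savez(n+"1.npz",**d); im.append(cv2.resize(d["frame"][y:y+80,x:x+80,::-1],None,fx=5,fy=5,interpolation=cv2.INTER_CUBIC))
    print(n,proj(d,env.state()["eef_pos"]).round(1))
cv2.imwrite("pics/g1.png",np.hstack(im))
E
```

```text
t 2.1 pos [ 0.4705 -0.1739  0.0806] F [-0.2 -0.2  0.7] open 0.569 grip 0.0
shift [ 1.2 -2.1 10.6] yaw -9.67 tz [-0.002  0.001 -1.   ]
top [317.9 215.7]
side [239.4 219.9]
```

View pics/g1.png

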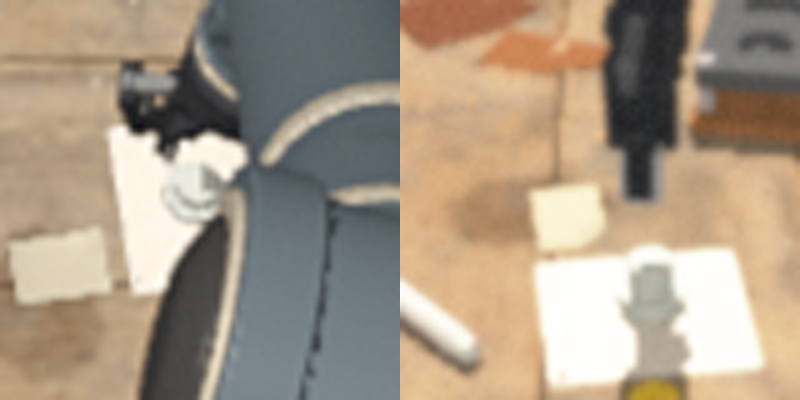

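The fingers (near one at crop (642,175), i.e. side pixel (238,220)) stand over the boss (side pixel (240,236)), as predicted. Descend and grip.

```bash
python3 -m pendant '[110,1,-1,20,0,0,0, 110,0,0,20,0,0,0, 110,0,0,15,0,0,0, 110,0,0,10,0,0,0, 110,0,0,2,0,0,0, 110,0,0,0,0,0,0, 110,0,0,0,0,0,0]'; python3 -m pendant '[160,0,0,0,0,0,0,180,0,0,0,0,0,0,255,0,0,0,0,0,0,255,0,0,0,0,0,0,255,0,0,0,0,0,0,255,0,0,0,0,0,0]'
```

```text
t: 2.78
eef_pos: [0.4733, -0.1736, 0.0154]
tcp_rot: [3.13, -0.265, 0.003]
wrist_force: [0.1, -0.4, 0.1]
opening: 0.568
gripper_force: 0.0
t: 3.28
eef_pos: [0.4732, -0.1733, 0.0156]
tcp_rot: [3.13, -0.264, 0.003]
wrist_force: [-0.9, 0.1, 5.8]
opening: 0.277
gripper_force: 58.7
```

```bash
python3 -m pendant '[255,0,0,-8,0,0,0,255,0,0,-20,0,0,0,255,0,0,-25,0,0,0,255,4,-20,-12,0,0,0,255,6,-34,0,0,0,0,255,6,-34,0,0,0,0,255,6,-34,0,0,0,0,255,6,-34,0,0,0,0,255,5,-34,0,0,0,0,255,3,-24,0,0,0,0,255,0,-14,0,0,0,0,255,0,0,0,0,0,0,255,0,0,0,0,0,0,255,0,0,0,0,0,0]' >/dev/null
python3 - <<'E'
from h import *
import cv2
from bench import env
todo(.547,.0462,.08)
im=[]
for n,x,y in(("top",175,150),("side",220,130)):
    d=env.get_image(n); np.savez(n+"2.npz",**d); im.append(cv2.resize(d["frame"][y:y+80,x:x+80,::-1],None,fx=5,fy=5,interpolation=cv2.INTER_CUBIC))
    print(n,((proj(d,env.state()["eef_pos"])-[x,y])*5+2).round(1))
cv2.imwrite("pics/g2.png",np.hstack(im))
E
```

```text
t 4.45 pos [0.5457 0.044  0.0794] F [-0.3 -0.1 -2. ] open 0.278 grip 59.3
shift [ 0.9 -2.4 -0.6] yaw -9.75 tz [-0.001 -0.001 -1.   ]
top [354.3 219.4]
side [214.2 269.4]
```

View pics/g2.png

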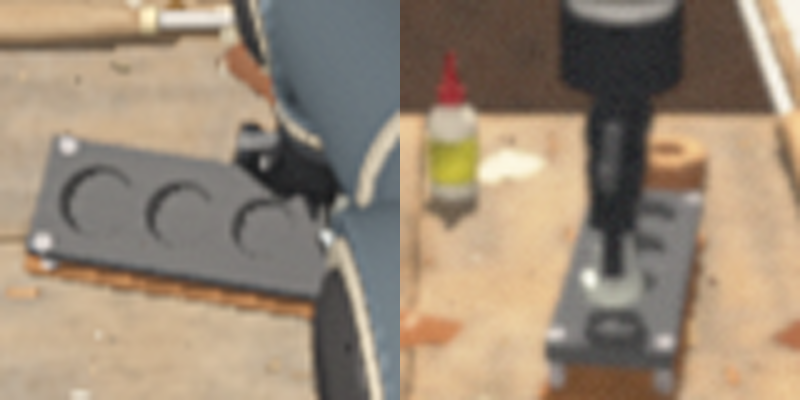

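The disc is held level, centred at crop x≈612 under the fingers (TCP predicted at 614), so the offset is under 1 mm. Correct the position and descend on pocket 0.

```bash
python3 -m pendant '[255,1.5,-2.4,6,0,0,0,255,0,0,8,0,0,0,255,0,0,2,0,0,0,255,0,0,2,0,0,0,255,0,0,2,0,0,0,255,0,0,1,0,0,0,255,0,0,0,0,0,0,255,0,0,0,0,0,0]'; python3 -c "
from h import *
todo(.5474,.0462,.0596)"
```

```text
t: 5.22
eef_pos: [0.5478, 0.0475, 0.0586]
tcp_rot: [3.13, -0.265, -0.0]
wrist_force: [-1.3, -0.6, 1.8]
opening: 0.279
gripper_force: 59.7
t 5.22 pos [0.5478 0.0475 0.0586] F [-1.3 -0.6  1.8] open 0.279 grip 59.7
shift [-0.2  1.3 -1. ] yaw -9.67 tz [-0. -0. -1.]
```

```bash
python3 -m pendant '[255,0,1,0.7,0,0,0,255,2,0,0,0,0,0,255,-0.6,1.4,0,0,0,0,255,-1.4,0.6,0,0,0,0,255,-1.4,-0.6,0,0,0,0,255,-0.6,-1.4,0,0,0,0,255,0.6,-1.4,0,0,0,0]';python3 -m pendant '[255,1.4,-0.6,0,0,0,0,255,1.4,0.6,0,0,0,0,255,0.6,1.4,0,0,0,0,255,-2,0,0,0,0,0,255,0,0,0,0,0,0]'
```

```text
t: 5.8
eef_pos: [0.5477, 0.0474, 0.0581]
tcp_rot: [3.129, -0.265, 0.003]
wrist_force: [0.3, -1.7, 3.0]
opening: 0.277
gripper_force: 59.8
t: 6.22
eef_pos: [0.5478, 0.0472, 0.0576]
tcp_rot: [-3.13, 0.264, -0.0]
wrist_force: [-1.7, 2.0, 3.9]
opening: 0.28
gripper_force: 59.9
```

```bash
P='python3 -m pendant'; python3 -m pendant '[255,3,0,0,0,0,0,255,0,0,0,0,0,0,255,0,0,0,0,0,0]'|grep -E "pos|force"; python3 -m pendant '[255,0,0,0,0,0,0,255,0,0,0,0,0,0]'|grep -E "pos|wrist"; python3 -m pendant '[255,-3,3,0,0,0,0,255,0,0,0,0,0,0,255,0,0,0,0,0,0]'|grep -E "pos|wrist";python3 -m pendant '[255,-3,-3,0,0,0,0,255,0,0,0,0,0,0,255,0,0,0,0,0,0]'|grep -E "pos|wrist";python3 -m pendant '[255,3,-3,0,0,0,0,255,0,0,0,0,0,0,255,0,0,0,0,0,0]'|grep -E "pos|wrist";python3 -m pendant '[255,0,3,0,0,0,0,255,0,0,0,0,0,0,255,0,0,0,0,0,0]'|grep -E "pos|wrist"
```

```text
eef_pos: [0.5483, 0.0472, 0.057]
wrist_force: [-6.2, 3.0, 6.2]
gripper_force: 60.1
eef_pos: [0.5483, 0.0472, 0.057]
wrist_force: [-6.1, 2.9, 6.5]
eef_pos: [0.548, 0.0457, 0.058]
wrist_force: [-0.3, 3.6, 5.1]
eef_pos: [0.5464, 0.0468, 0.0581]
wrist_force: [2.5, 0.6, 4.7]
eef_pos: [0.5474, 0.0477, 0.0571]
wrist_force: [-0.9, -3.8, 6.2]
eef_pos: [0.5474, 0.0474, 0.0574]
wrist_force: [-0.7, 2.3, 4.7]
```

It does not enter pocket 0: it rests in the mouth bevel only (underside about 42 mm high, and it resists sideways). That also fixes the pocket centre. Lift and go on to pocket 1.

```bash
python3 -m pendant '[255,0,0,-4,0,0,0,255,0,0,-5,0,0,0,255,0,-18,0,0,0,0,255,0,-20,0,0,0,0,255,0,-16,0,0,0,0,255,0,0,0,0,0,0,255,0,0,0,0,0,0,255,0,0,0,0,0,0]' >/dev/null; python3 -c "
from h import *
todo(.5567,.1004,.0596)"
```

```text
t 8.3 pos [0.5562 0.0984 0.0661] F [-0.7 -0.5 -1.8] open 0.28 grip 59.4
shift [ 0.1 -2.1  6.5] yaw -9.72 tz [-0.002 -0.002 -1.   ]
```

```bash
python3 -m pendant '[255,0,-2,3,0,0,0,255,0,0,2,0,0,0,255,0,0,1.5,0,0,0,255,0,0,1,0,0,0,255,0,0,0,0,0,0,255,0,0,0,0,0,0]'|grep -E "pos|wrist";python3 -m pendant '[255,0,0,1,0,0,0,255,0,0,1,0,0,0,255,0,0,0,0,0,0,255,0,0,0,0,0,0]'|grep -E "pos|wrist"
```

```text
eef_pos: [0.5572, 0.1016, 0.059]
wrist_force: [0.5, 0.0, -1.2]
eef_pos: [0.5573, 0.1015, 0.0571]
wrist_force: [0.1, -1.3, 0.0]
```

```bash
python3 -m pendant '[255,0,0.6,1,0,0,0,255,0,0,1,0,0,0,255,0,0,0,0,0,0,255,0,0,0,0,0,0]'|grep -E "pos|wrist|rot"
```

```text
eef_pos: [0.557, 0.1013, 0.0549]
tcp_rot: [3.13, -0.265, -0.0]
wrist_force: [0.6, 0.1, -1.3]
```

Free at 4.7 mm below the plate face: it is entering pocket 1. Seat it gently.

```bash
python3 -m pendant '[255,0,0,1.5,0,0,0,255,0,0,1.5,0,0,0,255,0,0,1,0,0,0,255,0,0,0,0,0,0,255,0,0,0,0,0,0]'|grep -E "pos|wrist|rot";python3 -m pendant '[255,0,0,0.8,0,0,0,255,0,0,0,0,0,0,255,0,0,0,0,0,0]'|grep -E "pos|wrist|rot"
```

```text
eef_pos: [0.5571, 0.1012, 0.051]
tcp_rot: [3.13, -0.265, -0.0]
wrist_force: [0.2, -0.8, -1.5]
eef_pos: [0.5572, 0.1013, 0.0503]
tcp_rot: [3.13, -0.265, 0.0]
wrist_force: [0.3, -0.7, -1.3]
```

```bash
python3 -m pendant '[255,0,0,0.8,0,0,0,255,0,0,0,0,0,0,255,0,0,0,0,0,0]'|grep -E "pos|wrist|rot";python3 -m pendant '[255,0,0,0.7,0,0,0,255,0,0,0,0,0,0,255,0,0,0,0,0,0]'|grep -E "pos|wrist|rot"
```

```text
eef_pos: [0.5572, 0.1012, 0.0497]
tcp_rot: [3.13, -0.265, 0.0]
wrist_force: [-0.4, -0.3, 0.3]
eef_pos: [0.5572, 0.1013, 0.0491]
tcp_rot: [3.13, -0.265, 0.0]
wrist_force: [-0.7, -0.9, 3.0]
```

Contact with the floor at TCP z = 0.0497, underside 34 mm as expected. Release and retreat.

```bash
python3 -m pendant '[160,0,0,0,0,0,0,130,0,0,0,0,0,0,110,0,0,0,0,0,0,110,0,0,0,0,0,0,110,0,0,-5,0,0,0,110,0,0,-15,0,0,0,110,0,0,-25,0,0,0,110,0,0,-30,0,0,0,110,0,0,-30,0,0,0,110,0,30,-20,0,0,0,110,0,35,0,0,0,0,110,0,35,0,0,0,0,110,0,35,0,0,0,0,110,0,35,0,0,0,0,110,0,35,0,0,0,0,110,0,0,0,0,0,0,110,0,0,0,0,0,0]'
python3 - <<'E'
import cv2,numpy as np
from bench import env
im=[]
for n,x,y in(("top",175,150),("side",220,150)):
    d=env.get_image(n); im.append(cv2.resize(d["frame"][y:y+80,x:x+80,::-1],None,fx=5,fy=5,interpolation=cv2.INTER_CUBIC))
cv2.imwrite("pics/end.png",np.hstack(im))
E
```

```text
t: 12.05
eef_pos: [0.5222, -0.1033, 0.1741]
tcp_rot: [3.129, -0.273, 0.001]
wrist_force: [-0.0, 1.1, 0.5]
opening: 0.572
gripper_force: 0.0
```

View pics/end.png

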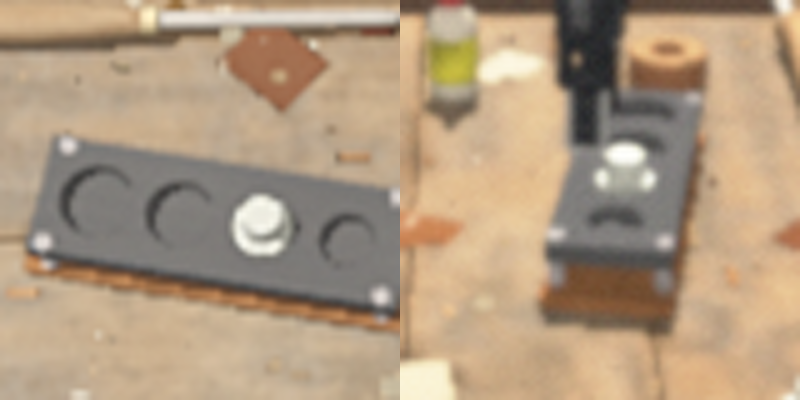

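The disc sits flat in the second pocket (top crop (262,222), side crop (626,172)). The plate is up, and the bottle and roll are where they were.

```bash
python3 -c "
from bench import env
print(env.sign_off())"
```

```text
the job is handed in; nothing more can be done
None
```

The disc is the 38 mm one: it would not enter pocket 0, went into pocket 1, and was left seated fully down and flat there, released and handed in at about 12 s; the judge's verdict was not shown.

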